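# Prop open the lid of the damp box

## Robot

A 6-joint arm with a two-finger parallel gripper is mounted at the origin on the work surface. World frame = base frame: x ahead of the robot, y to its left, z up, the work surface at z = 0. Lengths are in m, angles in rad, forces in N, time in s.
With the tool pointing down it reaches from about 0.275 to 0.825 m from the base axis. Payload 5.2 kg.
Tool frame: the origin (TCP) lies at the very end of the fingers, on their centre line; the grasp point (between the pads) lies 19 mm behind it (env.pinch_z is the distance from the TCP to the grasp point, in m); z points along the fingers, y is the line along which they close (so a half turn about z gives the same grasp; the last joint's range is limited). The gripper opens to 93 mm and grips with 3 to 60 N. Pads are 15 mm wide; open, the fingers measure 128 mm over their backs; the gripper's body (75 mm by 188 mm) begins 65 mm behind the grasp point.
Start: joints at [-1.311, 0.259, 1.535, -0, 1.348, -0.203], TCP at [0.246, -0.492, 0.181] pointing down, gripper open.
Joint ranges: [-3.14, 3.14], [-0.91, 2.08], [0.19, 2.58], [-1.22, 4.36], [0.22, 2.71], [-3.12, 3.12]. Speed limits (rad/s): [2.57, 2.57, 3.14, 3.14, 3.14, 3.14].

## Interface

Orientations are given as a 3x3 rotation matrix whose columns are the frame's x, y, z axes.
In Python, from bench import env, imaging gives the robot as it stands.
- The arm moves only by the tool play_rows, never from a script. Its argument "steps" is a list of rows, each a list of 2 entries, a list of its own where there are three numbers: the shift along the tool's x, y, z in mm, then the turn about the tool's z in rad. A call has 1 to 12 rows; each row is the pose to reach, as a shift and turn from the pose commanded when the call began, along the tool's axes at that moment; what a row does not reach only later rows make up. A row lasts 1/12 s, in which the tool goes at most 41.7 mm and 7.16 degrees, less where a joint would pass 70% of its speed; a pose out of reach is approached as far as the arm can. A call with a gripper value outside its range is refused whole. "gripper" is the finger opening in mm, from 0 to 93, set as the call begins (left out, the last holds). The fingers move at their own pace and stop on an object; "newtons" is the grip in N (left out, the last holds). Time passes only in rows, so rows that repeat a pose let the fingers close. It gives the time, the measured TCP pose, the force, the opening and the grip force at its end, in the units of the state.
- env.sense(): the state, without advancing time (a new reading comes with each control period).
- imaging.camera(name): name is "scene" or "top"; returns a dict with "img" (384x512x3 uint8, blue, green, red), "range_z" (384x512 float32, m along the optical axis (not along the pixel's ray), 0 where there is no reading), "fx", "fy", "cx", "cy" (pixels), "world_from_camera" (4x4, takes a point from camera to world coordinates). Camera axes: x right, y up, looking along -z (the intrinsics and any distortion apply to the point x, -y, -z); pixel columns grow to the right and rows downward; lengths in m; the calibration is good to about 2 mm. A picture is of the moment at which its call begins.
- env.close_job(): hands the job in; it is judged then, once.
The state is a dict: "time": time; "joints": joint angles; "qd": joint speeds; "tau": joint torques, N m; "eef_pos": TCP position; "eef_rot": TCP orientation; "ft_force": force on the tool from outside, world axes, zero at the start; "moment": the same for the moment, N m; "gripper_width": finger opening in m; "grasp_force": force on a finger pad.
Only numpy, scipy, OpenCV 4.12 (cv2) and the standard library are available. Lean on these libraries where they do the work, as an engineer would, in place of code of your own. Each camera call takes 0.05 s, during which the arm holds its last target. There are 200 camera calls.

## Task

Air the potter's damp box: lift its lid by the wooden pull until it stands wide open by itself, swing the steel prop rod up out of its clip, then lower the lid onto the rod so that the rod's red end stands in the red catch's slot, at the slot's outer end (towards the pull), and holds the lid half open. Lower the lid by hand, never let it drop, and leave the cups and everything else on the bench where they are.

Things in the scene. Friction and masses are not known exactly. Their poses are not given: they have to be found in the camera images.
- chest: The damp box: open wooden box 230 mm deep (its x), 220 mm wide (its y), 12 mm walls, fixed to the bench. Far and +y walls are 90 mm high, so is the front wall from box y = -40 mm on; the -y wall and the front's -y corner are cut down to 48 mm. Origin: centre of its underside, on the table. Its x axis points from the front (side of the pull) to the hinged far side; the rod is along the outside of its -y wall.
- hinge (a point): Middle of the lid's hinge axis, on the far rim: 115 mm from the box's origin along the box's x, 90 mm up. The hinge axis runs along the box's y.
- lid (a joint): Lid angle in rad: 0 shut, grows as the front edge rises, stops at 1.19. About 0.6 kg; lifting takes about 5 N at the pull. Its stiff hinge holds it by itself beyond about 1.13, but from below about 1.03 it falls shut.
- lid_mid (a point): Middle of the lid's underside. The lid is a plywood board 12 mm thick, its underside level with the hinge axis when shut. It reaches 235 mm from the hinge axis to the front, 115 mm to box +y and 185 mm to box -y (seen from the box's middle), so it overhangs the rod.
- handle (a point): Centre of the wooden pull, a dark barrel 26 mm thick and 40 mm long, its length along the box's y, 268 mm from the hinge axis, 33 mm beyond the lid's front edge and 6 mm above the lid's underside plane; it stands at box y = -30 mm, held by an 18 mm wide neck. It swings with the lid. Pinched on its two end faces it swivels between the fingers.
- rod (a joint): Prop rod angle in rad: 0 lying level in its clip with its free end towards the box's front; grows as the free end swings up and towards the hinge; 1.57 upright; stops at 2.0. It stays where it is left between about 1.35 and 1.8, elsewhere it falls. The black clip, 45 mm from the pivot, has a sprung jaw that lets go of the rod with 2 to 4 N of lift. Steel, 9 mm thick, 0.08 kg.
- pivot (a point): The rod's pivot: 150 mm from the box's middle towards box -y (40 mm outside the wall), 100 mm from the hinge axis towards the front and 28 mm below it. The rod swings in the upright plane through here, square to the hinge.
- rod_grip (a point): Centre of the rod's orange plastic grip disc, 24 mm across, 14 mm thick, its flat faces square to the box's y, 95 mm from the pivot, on the rod. Pinched on its flat faces it swivels between the fingers as the rod swings.
- rod_end (a point): Centre of the rod's rounded red free end (radius 4.5 mm), 135 mm from the pivot. It belongs in the slot of the red catch under the lid. An end that meets the lid in the slot nearer the hinge slides out to the slot's stop as the lid is pressed down; one beyond the stop lets the lid fall.
- catch_mid (a point): The rod end's centre when it stands in the slot against the stop, catch at mid setting: 150 mm from the hinge axis, 4.5 mm below the lid's underside, in the rod's plane. The catch may be set up to 8 mm nearer or farther (not reported: feel it). Red plate on the lid's top marks it. Slot 18 mm wide, 14 deep, running 40 mm from the stop towards the hinge. Propped: rod 1.44-1.62, lid 0.76-0.89.
- pot_a: unfired brown clay cup, 72 mm across, 62 mm tall, standing in the damp box; origin at its underside; to be left alone.
- pot_b: darker unfired cup, 68 mm across, 55 mm tall, standing in the damp box; origin at its underside; to be left alone.
- bowl: pale clay bowl, 110 mm across, 50 mm tall; origin at its underside; to be left alone.
- slip_jar: dark brown jar with white cap, 68 mm across, 100 mm tall; origin at its underside; to be left alone.
- tool_jar: blue tool pot with wooden tools sticking up, 72 mm across, about 230 mm tall over all; origin at its underside; to be left alone.
- brush: brush lying flat, 190 mm long; origin at its underside; to be left alone.
- trim_knife: flat steel tool with a wooden handle, lying flat, 180 mm long; origin at its underside; to be left alone.

How it is judged:
By the outcome, as a careful person would: the job done as asked, in the order asked, and still so for the second after the job is handed in, with the robot touching nothing.
It also fails if it takes over 72 s, if anything falls off the work surface, if the arm or the gripper's body presses on something with over 40 N, if the wrist force passes 120 N, or if a joint passes its speed limit or range.

## Working session

There is one attempt and no reset: what is moved stays moved. The work goes in short steps, Python scripts to look and compute and a tool call to move; the robot and the scene stay as the last step left them, time stands still between calls to the robot, and variables do not carry over. Pictures are saved under pics/ and viewed, at most 10 in all, crops included, and the job is handed in when it is done.

Besides the shell and the picture viewer there is one more tool, called after "Emit:" as name(argument=value, ...) on one line, values as JSON. play_rows: Moves the arm, as the interface text tells. Its arguments: {"type":"object","properties":{"steps":{"type":"array"},"gripper":{"type":"number"},"newtons":{"type":"number"}},"required":["steps"]}

```bash
ls; mkdir -p pics
cat > h.py <<'E'
import numpy as np, cv2
from bench import env, imaging
def pts(c):
    z=c["range_z"]; v,u=np.mgrid[0:z.shape[0],0:z.shape[1]]
    x=(u-c["cx"])/c["fx"]*z; y=(v-c["cy"])/c["fy"]*z
    P=np.stack([x,-y,-z,np.ones_like(z)],-1)@c["world_from_camera"].T
    P=P[...,:3]; P[z==0]=np.nan; return P
def snap(tag):
    o={}
    for n in("scene","top"):
        c=imaging.camera(n); o[n]=c; np.savez(f"{tag}_{n}.npz",**{k:v for k,v in c.items()})
    return o
E
python3 - <<'E'
from h import *
o=snap("a")
cv2.imwrite("pics/a.png",np.hstack([o["scene"]["img"],o["top"]["img"]])[:, :])
im=cv2.resize(np.hstack([o["scene"]["img"],o["top"]["img"]]),(800,300)); cv2.imwrite("pics/a1.png",im)
cv2.imwrite("pics/top.png",o["top"]["img"])
cv2.imwrite("pics/scene.png",o["scene"]["img"])
for n in o: print(n,o[n]["world_from_camera"].round(3).tolist(),o[n]["fx"],list(o[n].keys()))
print(env.sense())
E
```

```text
pics
scene [[-0.848, -0.407, 0.34, 1.015], [0.53, -0.645, 0.551, 0.77], [-0.005, 0.647, 0.763, 1.148], [0.0, 0.0, 0.0, 1.0]] 439.69636176803664 ['img', 'range_z', 'fx', 'fy', 'cx', 'cy', 'world_from_camera']
top [[0.01, 0.996, -0.089, 0.457], [-1.0, 0.01, -0.003, 0.011], [-0.003, 0.089, 0.996, 1.266], [0.0, 0.0, 0.0, 1.0]] 394.26061840597873 ['img', 'range_z', 'fx', 'fy', 'cx', 'cy', 'world_from_camera']
{'time': 0.1, 'joints': array([-1.31082985e+00,  2.59255183e-01,  1.53596130e+00,  3.13353145e-05,
        1.34801098e+00, -2.02802514e-01]), 'qd': array([ 0.00046095, -0.00201362, -0.00325387,  0.00036397,  0.00058869,
       -0.00035749]), 'tau': array([ 1.09754386e-03, -4.38212478e+01, -2.84643173e+01,  7.20274681e-02,
        3.61455220e-02, -4.70629402e-05]), 'eef_pos': array([ 0.245422  , -0.4915931 ,  0.17991389]), 'eef_rot': array([[ 8.94822949e-01,  4.46421031e-01, -3.90690374e-04],
       [ 4.46421057e-01, -8.94821613e-01,  1.58773177e-03],
       [ 3.59198662e-04, -1.59515124e-03, -9.99998663e-01]]), 'ft_force': array([-0.53859631, -0.35281933, -0.78297122]), 'moment': array([-0.05250303,  0.00023333,  0.05581921]), 'grasp_force': 0.0, 'gripper_width': 0.09289089073264736}
```

View pics/top.png

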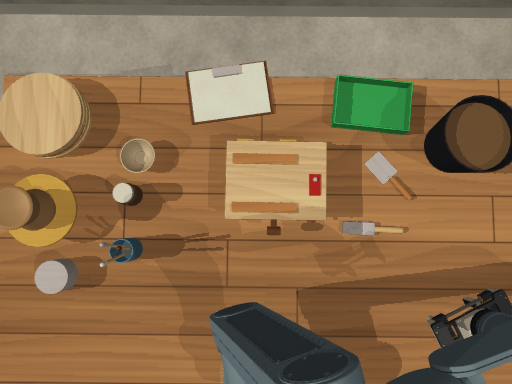

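View pics/scene.png

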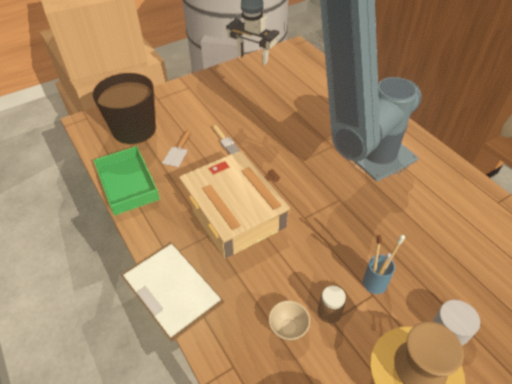

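The top view shows the shut lid spanning u 226–326, v 141–219. The pull is at (273,230) facing the robot, and the red catch plate is at (315,184). Next I'll measure the lid's edges and pose from depth.

Run:
```python
from h import *
for n in("top","scene"):
    c=dict(np.load(f"a_{n}.npz")); P=pts(c)
    m=(P[...,2]>.09)&(P[...,2]<.107)&(P[...,0]>.3)&(P[...,0]<.75)&(abs(P[...,1])<.3)
    m=cv2.morphologyEx(m.astype(np.uint8),cv2.MORPH_OPEN,np.ones((5,5)))
    k,l,s,_=cv2.connectedComponentsWithStats(m); b=1+np.argmax(s[1:,4]); Q=P[l==b]
    r=cv2.minAreaRect(Q[:,:2].astype(np.float32)); print(n,r,np.median(Q[:,2])); print(cv2.boxPoints(r).round(3).tolist())
    im=c["img"].astype(int); red=(im[...,2]>130)&(im[...,1]<50)&(im[...,0]<60)&np.isfinite(P[...,0])&(P[...,0]>.3)&(abs(P[...,1])<.4)
    print("red",red.sum(),np.median(P[red],0))
    dark=(im.max(-1)<80)&(P[...,2]>.085)&(P[...,2]<.13)&(P[...,0]>.28)&(P[...,0]<.55)&(abs(P[...,1])<.2)
    print("dark",dark.sum(),P[dark].mean(0) if dark.any() else 0,np.percentile(P[dark],[2,98],axis=0).round(3).tolist())
```

```text
top ((0.5866538882255554, -0.048024848103523254), (0.30033838748931885, 0.2664170265197754), 89.6860580444336) 0.10152480950188525
[[0.453000009059906, -0.19699999690055847], [0.718999981880188, -0.19900000095367432], [0.7210000157356262, 0.10100000351667404], [0.45399999618530273, 0.10300000011920929]]
red 183 [ 0.57604587 -0.16126058  0.10424375]
dark 21 [ 0.45249307 -0.04316481  0.10389655] [[0.451, -0.058, 0.097], [0.454, -0.024, 0.11]]
scene ((0.6011741757392883, -0.04756173491477966), (0.30227914452552795, 0.23981356620788574), 88.61280822753906) 0.10251720015568755
[[0.4779999852180481, -0.19599999487400055], [0.7170000076293945, -0.20200000703334808], [0.7250000238418579, 0.10100000351667404], [0.48500001430511475, 0.10599999874830246]]
red 0 [nan nan nan]
  return _methods._mean(a, axis=axis, dtype=dtype,
  ret = um.true_divide(
Traceback (most recent call last):
IndexError: index -1 is out of bounds for axis 0 with size 0
```

Run:
```python
from h import *
c=dict(np.load("a_scene.npz")); t=dict(np.load("a_top.npz"))
a=cv2.resize(c["img"][0:100,200:320],None,fx=3.3,fy=3.3,interpolation=cv2.INTER_CUBIC)
b=cv2.resize(t["img"][270:384,392:512],None,fx=3.3,fy=3.3,interpolation=cv2.INTER_CUBIC)
h=max(a.shape[0],b.shape[0]); o=np.zeros((h,a.shape[1]+b.shape[1],3),np.uint8); o[:a.shape[0],:a.shape[1]]=a;o[:b.shape[0],a.shape[1]:]=b
cv2.imwrite("pics/g.png",o)
P=pts(t)
R=np.array([[.895,.446,0],[.446,-.895,0],[0,0,-1]]);q=(P-np.array([.2454,-.4916,.1799]))@R
print("z behind TCP -> x,y extents in tool frame (top view)")
m0=(abs(q[...,0])<.2)&(abs(q[...,1])<.2)
for lo in range(0,320,20):
    m=m0&(-q[...,2]*1000>lo)&(-q[...,2]*1000<lo+20)
    if m.sum()>3: print(lo,m.sum(),np.percentile(q[m][:,:2],[2,98],axis=0).round(3).tolist())
P=pts(c);q=(P-np.array([.2454,-.4916,.1799]))@R
m0=(abs(q[...,0])<.2)&(abs(q[...,1])<.2)
print('scene')
for lo in range(0,320,20):
    m=m0&(-q[...,2]*1000>lo)&(-q[...,2]*1000<lo+20)
    if m.sum()>3: print(lo,m.sum(),np.percentile(q[m][:,:2],[2,98],axis=0).round(3).tolist())
# yaw by edge lines
for n,cc in(("top",t),("scene",c)):
    P=pts(cc); m=(P[...,2]>.095)&(P[...,2]<.107)&(P[...,0]>.49)&(P[...,0]<.735)&(P[...,1]>-.23)&(P[...,1]<.13)
    Q=P[m]
    for s in(1,-1):
        e=[]
        for x in np.arange(.5,.71,.008):
            w=Q[abs(Q[:,0]-x)<.004]
            if len(w)>5: e.append((x,(s*w[:,1]).max()*s))
        e=np.array(e); print(n,"side",s,np.polyfit(e[:,0]-.6,e[:,1],1).round(4))
    for s in(1,-1):
        e=[]
        w0=P[(P[...,2]>.095)&(P[...,2]<.107)&(P[...,0]>.3)&(P[...,0]<.75)]
        for y in np.arange(-.18,.09,.01):
            if abs(y+.043)<.04: continue
            w=w0[abs(w0[:,1]-y)<.005]
            if len(w)>5: e.append((y,(s*w[:,0]).max()*s))
        e=np.array(e); print(n,"x-edge",s,np.polyfit(e[:,0]+.0475,e[:,1],1).round(4))
```

```text
z behind TCP -> x,y extents in tool frame (top view)
20 5 [[-0.001, -0.043], [0.009, 0.047]]
40 46 [[-0.003, -0.061], [0.011, 0.058]]
60 29 [[-0.007, -0.002], [0.011, 0.059]]
80 11 [[-0.002, 0.044], [0.01, 0.046]]
100 12 [[0.005, 0.046], [0.012, 0.053]]
120 221 [[0.016, -0.087], [0.037, 0.081]]
140 495 [[-0.016, -0.094], [0.037, 0.082]]
160 956 [[-0.019, -0.094], [0.035, 0.09]]
180 51 [[-0.01, -0.043], [0.021, -0.037]]
200 250 [[0.001, -0.042], [0.038, 0.013]]
220 100 [[0.006, -0.038], [0.039, 0.015]]
240 185 [[0.015, -0.037], [0.04, 0.024]]
260 145 [[0.023, -0.032], [0.039, 0.021]]
280 106 [[0.03, -0.024], [0.039, 0.017]]
300 21 [[0.036, -0.012], [0.039, 0.01]]
scene
40 41 [[-0.005, -0.063], [0.013, 0.061]]
60 52 [[-0.011, -0.065], [0.013, 0.059]]
80 59 [[-0.007, -0.066], [0.016, 0.062]]
100 32 [[-0.008, -0.067], [0.014, 0.062]]
120 140 [[-0.028, -0.088], [0.039, 0.081]]
140 248 [[-0.028, -0.094], [0.039, 0.082]]
160 405 [[-0.031, -0.095], [0.037, 0.089]]
180 93 [[-0.015, -0.043], [0.028, 0.015]]
200 134 [[-0.032, -0.043], [0.039, 0.017]]
220 113 [[-0.02, -0.037], [0.037, 0.023]]
240 129 [[-0.015, -0.041], [0.042, 0.024]]
260 134 [[-0.006, -0.039], [0.041, 0.023]]
280 34 [[0.006, -0.038], [0.04, 0.004]]
top side 1 [-0.0113  0.1007]
top side -1 [-0.0064 -0.1976]
top x-edge 1 [0.0271 0.7127]
top x-edge -1 [0.0095 0.4782]
scene side 1 [-0.0011  0.1017]
scene side -1 [-0.0097 -0.1982]
scene x-edge 1 [0.0311 0.7148]
scene x-edge -1 [0.0101 0.4772]
```

View pics/g.png

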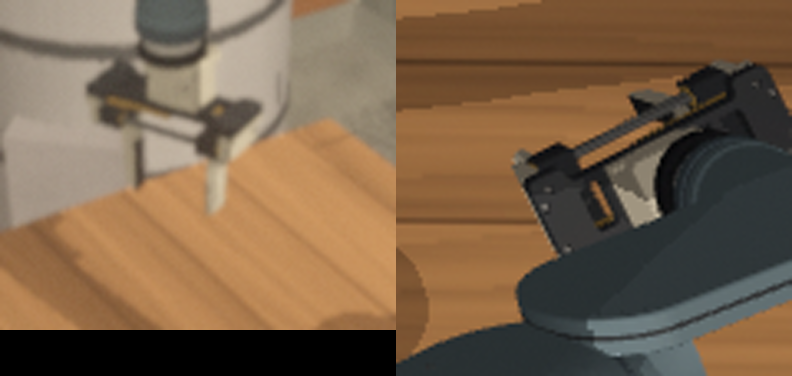

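The gripper's wide body, ±94 mm along tool y, appears to start about 120 mm behind the TCP. Ahead of that only the slim fingers show. Next I'll pin down the pull and where the body starts.

```bash
cat >> h.py <<'E'
psi=-0.009; H=np.array([.7143,-.0143,.09]); e1=np.array([np.cos(psi),np.sin(psi),0]); e2=np.array([-np.sin(psi),np.cos(psi),0]); ez=np.array([0,0,1.])
def handle(th): return H-.03*e2+.268*(-np.cos(th)*e1+np.sin(th)*ez)+.006*(np.sin(th)*e1+np.cos(th)*ez)
def rodpt(ph,r): return H-.15*e2-.1*e1-.028*ez+r*(-np.cos(ph)*e1+np.sin(ph)*ez)
E
python3 - <<'E'
from h import *
t=dict(np.load("a_top.npz")); P=pts(t)
for v in range(216,240,1): print(v,[f"{t['img'][v,u].max():3d}/{1000*P[v,u,2]:.0f}" for u in range(262,288,2)])
print(P[230,274],P[225,274])
c=dict(np.load("a_scene.npz"))
R=env.sense()["eef_rot"]
for cc in(t,c):
    q=(pts(cc)-np.array([.2454,-.4916,.1799]))@R
    m=(abs(q[...,0])<.06)&(abs(q[...,1])<.12)&((abs(q[...,0])>.024)|(abs(q[...,1])>.075))&(q[...,2]<-.06)
    print("body start",np.sort(-q[m][:,2])[:10].round(3))
    m=(abs(q[...,0])<.06)&(abs(q[...,1])<.04)&(q[...,2]<-.06); print("mid",np.sort(-q[m][:,2])[:10].round(3))
for th in(0,.3,.6,.9,1.1,1.19): print(th,handle(th).round(4))
for ph in(0,1.4,1.7): print(ph,rodpt(ph,.095).round(4),rodpt(ph,.135).round(4))
E
```

```text
216 ['180/101', '179/102', '178/99', '178/104', '178/99', '177/106', '176/102', '176/100', '175/98', '175/99', '173/103', '175/103', '185/101']
217 ['181/102', '180/103', '180/102', '179/98', '179/101', '179/105', '178/101', '177/95', '176/100', '176/101', '175/102', '174/102', '174/98']
218 ['182/103', '182/96', '182/100', '178/104', '177/102', '176/104', '175/101', '174/104', '175/98', '174/103', '174/102', '172/102', '172/100']
219 ['156/95', '158/100', '160/100', '154/102', '155/103', '128/101', '126/101', '132/101', '167/99', '169/98', '176/105', '174/101', '173/100']
220 ['177/-1', '177/4', '177/-3', '177/0', '152/-4', ' 94/99', ' 93/101', '106/103', '177/3', '176/3', '162/2', '162/1', '162/0']
221 ['177/-0', '177/1', '177/2', '177/0', '153/2', ' 95/104', ' 93/100', '106/100', '177/-2', '176/1', '161/-6', '161/-4', '161/-4']
222 ['175/-1', '175/-1', '175/2', '175/1', '150/-2', ' 93/100', ' 93/98', '106/103', '174/4', '174/-3', '158/1', '158/-1', '158/-1']
223 ['172/-1', '172/1', '172/2', '171/-1', '147/4', ' 93/100', ' 93/99', '105/97', '170/-2', '170/-1', '155/-6', '154/-1', '
[... 2166 characters left out ...]
]
[ 0.44489202 -0.0431229   0.10867157] [ 0.45946486 -0.04351105  0.09863517]
body start [0.12  0.121 0.121 0.122 0.123 0.123 0.124 0.124 0.124 0.124]
mid [0.132 0.133 0.133 0.134 0.134 0.134 0.134 0.134 0.134 0.134]
body start [0.125 0.126 0.126 0.126 0.126 0.127 0.127 0.127 0.127 0.127]
mid [0.132 0.133 0.134 0.135 0.135 0.135 0.136 0.137 0.137 0.137]
0 [ 0.446  -0.0419  0.096 ]
0.3 [ 0.4598 -0.042   0.1749]
0.6 [ 0.4962 -0.0423  0.2463]
0.9 [ 0.5521 -0.0428  0.3037]
1.1 [ 0.5978 -0.0433  0.3316]
1.19 [ 0.62   -0.0435  0.341 ]
0 [ 0.518  -0.1625  0.062 ] [ 0.478  -0.1622  0.062 ]
1.4 [ 0.5968 -0.1632  0.1556] [ 0.59   -0.1632  0.195 ]
1.7 [ 0.6252 -0.1635  0.1562] [ 0.6303 -0.1636  0.1959]
```

Emit:
play_rows(steps=[[[15,-12,0],0.02],[[45,-37,0],0.06],[[80,-66,0],0.1],[[115,-95,0],0.15],[[150,-124,0],0.2],[[185,-153,0],0.25],[[220,-182,0],0.3],[[255,-211,0],0.35],[[290,-240,0],0.4],[[325,-268,5],0.44],[[357,-295,8],0.47],[[378,-312,10],0.472]], gripper=70, newtons=15)

```text
time: 1.1
eef_pos: [0.4383, -0.0563, 0.1717]
eef_rot: [[1.0, -0.011, 0.0], [-0.011, -1.0, -0.0], [0.0, 0.0, -1.0]]
ft_force: [1.6, -0.4, 0.5]
gripper_width: 0.0699
grasp_force: 0.0
```

Emit:
play_rows(steps=[[[0,0,0],0],[[0,0,0],0],[[0,0,0],0]])

```text
time: 1.35
eef_pos: [0.4378, -0.0584, 0.1715]
eef_rot: [[1.0, -0.008, -0.001], [-0.008, -1.0, -0.0], [-0.001, 0.0, -1.0]]
ft_force: [1.0, -1.1, 0.5]
gripper_width: 0.0701
grasp_force: 0.0
```

Emit:
play_rows(steps=[[[4,-8,0],0],[[7,-15,5],0],[[7,-15,20],0],[[7,-15,40],0],[[7,-15,60],0],[[7,-15,75],0],[[7,-15,85],0],[[7,-15,92],0],[[7,-15,94],0],[[7,-15,94],0],[[7,-15,94],0]])

```text
time: 2.27
eef_pos: [0.4457, -0.0439, 0.0782]
eef_rot: [[1.0, -0.01, 0.001], [-0.01, -1.0, -0.0], [0.001, 0.0, -1.0]]
ft_force: [-0.7, 0.4, -0.0]
gripper_width: 0.0696
grasp_force: 0.0
```

Run:
```python
from h import *
c=imaging.camera("scene"); cv2.imwrite("pics/b.png",cv2.resize(c["img"][80:260,130:370],None,fx=3,fy=3)); 
for a,b in((0,.3),): pass
for th in np.arange(0,1.2,.1): d=handle(th)-handle(0); print(round(th,2),(d*1000).round(0))
```

```text
0.0 [0. 0. 0.]
0.1 [ 2. -0. 27.]
0.2 [ 7. -0. 53.]
0.3 [14. -0. 79.]
0.4 [ 23.  -0. 104.]
0.5 [ 36.  -0. 128.]
0.6 [ 50.  -0. 150.]
0.7 [ 67.  -1. 171.]
0.8 [ 86.  -1. 190.]
0.9 [106.  -1. 208.]
1.0 [128.  -1. 223.]
1.1 [152.  -1. 236.]
```

View pics/b.png

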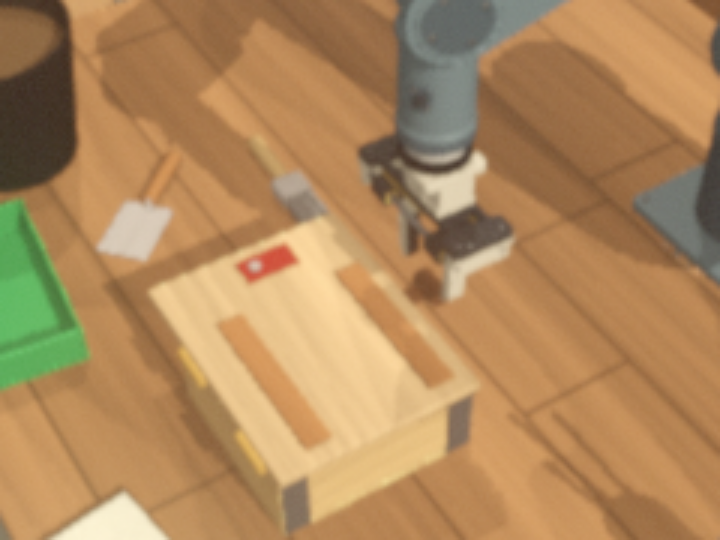

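The fingers straddle the dark pull at crop pixel (430,290). I'll close on it.

Emit:
play_rows(steps=[[[0,0,0],0],[[0,0,0],0],[[0,0,0],0],[[0,0,0],0],[[0,0,0],0],[[0,0,0],0],[[0,0,0],0],[[0,0,0],0]], gripper=30, newtons=30)

```text
time: 2.98
eef_pos: [0.4453, -0.0434, 0.0778]
eef_rot: [[1.0, -0.009, -0.0], [-0.009, -1.0, 0.0], [-0.0, -0.0, -1.0]]
ft_force: [-0.4, 0.3, 0.3]
gripper_width: 0.0305
grasp_force: 0.0
```

Emit:
play_rows(steps=[[[0,0,-5],0],[[1,0,-14],0],[[2,0,-27],0],[[4,0,-40],0],[[7,0,-53],0],[[10,0,-66],0],[[14,0,-79],0],[[18,0,-92],0],[[23,0,-104],0],[[29,0,-116],0],[[36,0,-128],0]])

```text
time: 3.9
eef_pos: [0.4816, -0.0437, 0.2075]
eef_rot: [[1.0, -0.009, 0.001], [-0.009, -1.0, -0.0], [0.001, 0.0, -1.0]]
ft_force: [0.2, 0.4, 0.8]
gripper_width: 0.03
grasp_force: 0.0
```

The fingers closed to 30 mm with no force on the pads, so the grasp missed. I'll look.

Run:
```python
from h import *
o=snap("c")
s=o["scene"]["img"][90:230,170:350]; t=o["top"]["img"][130:270,200:380]
cv2.imwrite("pics/c.png",cv2.resize(np.hstack([s,t]),None,fx=2.2,fy=2.2))
print(env.sense()["eef_pos"],env.sense()["gripper_width"])
def proj(c,X):
    p=np.linalg.inv(c["world_from_camera"])@np.r_[X,1]; return c["fx"]*p[0]/-p[2]+c["cx"],c["fy"]*-p[1]/-p[2]+c["cy"]
for n in o: print(n,proj(o[n],handle(0)),proj(o[n],env.sense()["eef_pos"]))
for n in o:
    P=pts(o[n]); q=(P-env.sense()["eef_pos"]); m=(abs(q[...,0])<.03)&(abs(q[...,1])<.07)&(q[...,2]>-.03)&(q[...,2]<.08)
    print(n,m.sum(),np.percentile(q[m],[1,50,99],axis=0).round(3).tolist())
```

```text
[ 0.48347885 -0.04431146  0.20847529] 0.029761731396218887
scene (np.float64(272.83501965533725), np.float64(176.44151489808863)) (np.float64(263.12885048659746), np.float64(155.49386671233097))
top (np.float64(273.382012926428), np.float64(229.55933027369906)) (np.float64(276.2774347669192), np.float64(215.9158171646154))
scene 118 [[-0.012, -0.027, 0.039], [0.004, -0.013, 0.059], [0.009, 0.034, 0.08]]Traceback (most recent call last):
  File "<stdin>", line 11, in <module>
    return _quantile_unchecked(
        a, q, axis, out, overwrite_input, method, keepdims, weights)
    return _ureduce(a,
                    func=_quantile_ureduce_func,
    ...<5 lines>...
                    overwrite_input=overwrite_input,
                    method=method)
    r = func(a, **kwargs)
    result = _quantile(arr,
                       quantiles=q,
    ...<2 lines>...
                       out=out,
                       weights=wgt)
    slices_having_nans = np.isnan(arr[-1, ...])
                                  ~~~^^^^^^^^^
IndexError: index -1 is out of bounds for axis 0 with size 0
```

View pics/c.png

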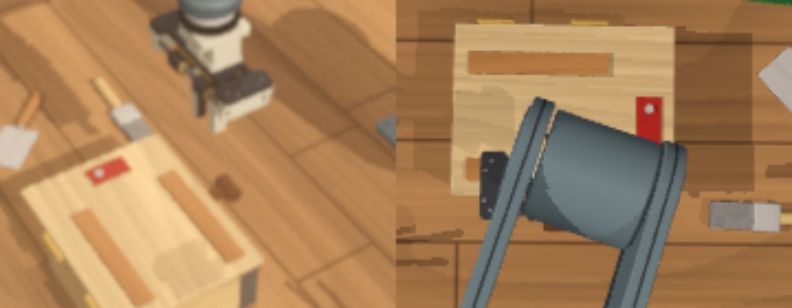

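In both views the visible fingertips sit about 39 mm above the reported TCP. The body starting 123 mm behind instead of the stated 84 mm agrees with that. So the reported z is 39 mm too low, and the fingers closed above the pull. I'll go back and descend by the true tip height, watching the force.

Emit:
play_rows(steps=[[[-12,0,0],0],[[-24,0,20],0],[[-37,0,45],0],[[-37,0,75],0],[[-37,0,105],0],[[-37,0,130],0],[[-37,0,145],0],[[-37,0,155],0],[[-37,0,163],0],[[-37,0,168],0],[[-37,0,168],0],[[-37,0,168],0]], gripper=75)

```text
time: 5.0
eef_pos: [0.4444, -0.0435, 0.038]
eef_rot: [[1.0, -0.009, 0.0], [-0.009, -1.0, -0.0], [0.0, 0.0, -1.0]]
ft_force: [0.8, 0.2, -0.0]
gripper_width: 0.075
grasp_force: 0.0
```

Emit:
play_rows(steps=[[[0,0,0],0],[[0,0,0],0],[[0,0,0],0],[[0,0,0],0],[[0,0,0],0],[[0,0,0],0],[[0,0,0],0],[[0,0,0],0]], gripper=32, newtons=25)

```text
time: 5.67
eef_pos: [0.4444, -0.0436, 0.0379]
eef_rot: [[1.0, -0.009, 0.0], [-0.009, -1.0, -0.0], [0.0, 0.0, -1.0]]
ft_force: [0.3, -1.6, 1.2]
gripper_width: 0.0399
grasp_force: 25.0
```

```bash
python3 -c "
from h import *
print(env.pinch_z, [a for a in dir(env) if a[0]!='_'], env.sense()['ft_force'],env.sense()['eef_pos'])
P=pts(dict(np.load('a_top.npz')));im=np.load('a_top.npz')['img'].astype(int)
r=(im[...,2]>100)&(im[...,1]<60)&(P[...,2]>.09)&(P[...,2]<.12)&(P[...,1]>-.25)&(P[...,1]<-.1)&(P[...,0]>.5)
print(P[r].min(0),P[r].max(0),r.sum())"
```

```text
0.0188 ['PlanningError', 'close_job', 'pinch_z', 'sense'] [ 0.28730415 -1.60005967  1.17825725] [ 0.44441609 -0.04361382  0.03793191]
[ 0.55136123 -0.17871937  0.09778223] [ 0.61172135 -0.14861744  0.11101103] 190
```

Emit:
play_rows(steps=[[[0,0,-5],0],[[1,0,-14],0],[[2,0,-27],0],[[4,0,-40],0],[[7,0,-53],0],[[10,0,-66],0],[[14,0,-79],0],[[18,0,-92],0],[[23,0,-104],0],[[29,0,-116],0],[[36,0,-128],0]])

```text
time: 6.58
eef_pos: [0.4792, -0.0439, 0.1661]
eef_rot: [[1.0, -0.009, -0.003], [-0.009, -1.0, -0.0], [-0.003, 0.0, -1.0]]
ft_force: [0.8, -2.6, -7.1]
gripper_width: 0.0398
grasp_force: 25.0
```

Emit:
play_rows(steps=[[[7,0,-11],0],[[14,0,-22],0],[[22,0,-33],0],[[31,0,-43],0],[[40,0,-53],0],[[50,0,-62],0],[[60,0,-71],0],[[70,0,-80],0],[[81,0,-88],0],[[92,0,-95],0],[[104,0,-102],0],[[110,0,-105],0]])

```text
time: 7.58
eef_pos: [0.5896, -0.0449, 0.271]
eef_rot: [[1.0, -0.009, -0.003], [-0.009, -1.0, -0.0], [-0.003, 0.0, -1.0]]
ft_force: [-4.1, -2.2, -0.9]
gripper_width: 0.0397
grasp_force: 25.0
```

Emit:
play_rows(steps=[[[6,0,-3],0],[[12,0,-6],0],[[18,0,-8],0],[[22,0,-10],0],[[25,0,-11],0],[[27,0,-12],0],[[27,0,-12],0],[[27,0,-12],0]])

```text
time: 8.25
eef_pos: [0.6178, -0.0452, 0.2832]
eef_rot: [[1.0, -0.009, 0.001], [-0.009, -1.0, -0.0], [0.001, 0.0, -1.0]]
ft_force: [-1.2, -2.8, 0.3]
gripper_width: 0.04
grasp_force: 25.0
```

Emit:
play_rows(steps=[[[2,0,-1],0],[[3,0,-1],0],[[3,0,-1],0],[[3,0,-1],0]])

```text
time: 8.58
eef_pos: [0.6202, -0.0452, 0.2841]
eef_rot: [[1.0, -0.009, 0.0], [-0.009, -1.0, -0.0], [0.0, 0.0, -1.0]]
ft_force: [-4.0, -3.6, 1.0]
gripper_width: 0.0399
grasp_force: 25.0
```

Emit:
play_rows(steps=[[[0,0,0],0],[[0,0,0],0],[[0,0,0],0],[[0,0,0],0],[[0,0,0],0],[[0,0,-15],0],[[0,0,-40],0],[[-5,0,-60],0],[[-25,0,-60],0],[[-55,0,-60],0],[[-90,0,-60],0],[[-125,0,-60],0]], gripper=75)

```text
time: 9.58
eef_pos: [0.4943, -0.0436, 0.3433]
eef_rot: [[1.0, -0.009, 0.0], [-0.009, -1.0, 0.0], [0.0, -0.0, -1.0]]
ft_force: [-0.0, 0.0, 0.9]
gripper_width: 0.075
grasp_force: 0.0
```

Run:
```python
from h import *
o=snap("d")
s=o["scene"]["img"][90:250,130:320]; t=o["top"]["img"][120:280,200:390]
cv2.imwrite("pics/d.png",cv2.resize(np.hstack([s,t]),None,fx=2.1,fy=2.1))
print(env.sense()["eef_pos"])
# lid top plane from scene
P=pts(o["scene"]); m=(P[...,2]>.13)&(P[...,2]<.33)&(P[...,0]>.6)&(P[...,0]<.75)&(P[...,1]>-.2)&(P[...,1]<.1)
Q=P[m]; k=np.polyfit(Q[:,2],Q[:,0],1); r=Q[:,0]-np.polyval(k,Q[:,2]); Q=Q[abs(r)<.01]; k=np.polyfit(Q[:,2],Q[:,0],1); print(m.sum(),k,"lid angle",np.pi/2+np.arctan(k[0]), "x at z.09",np.polyval(k,.09), Q.max(0),Q.min(0))
P=pts(o["top"]);m=(P[...,2]>.28)&(P[...,2]<.37)&(P[...,0]>.58)&(P[...,0]<.7)&(P[...,1]>-.2)&(P[...,1]<.1);print("top tip",np.percentile(P[m],[2,50,98],axis=0))
```

```text
[ 0.49126055 -0.04294745  0.34474901]
4104 [-0.42489369  0.76480677] lid angle 1.1690157290834118 x at z.09 0.7265663375882329 [0.71353333 0.09999379 0.32829363] [ 0.61905943 -0.19966328  0.13019527]
top tip [[ 0.60834802 -0.18983063  0.28180897]
 [ 0.63171737 -0.04490372  0.30659153]
 [ 0.65028729  0.09239601  0.35222993]]
```

View pics/d.png

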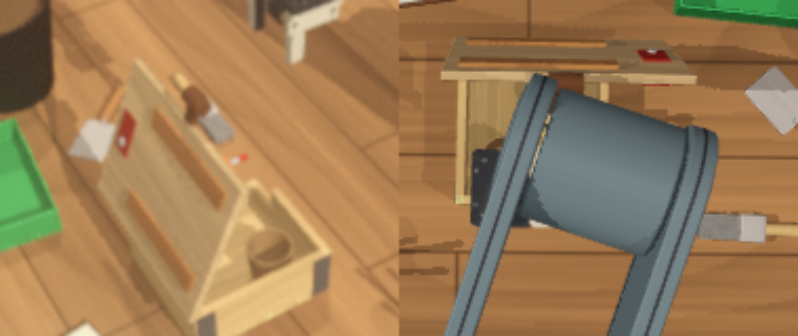

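The lid stands open by itself at about 1.17–1.19. The rod's red end shows at scene-crop pixel (238,158). Next I'll measure the rod's end and orange grip.

```bash
cat >> h.py <<'E'
def ray(c,u,v,axis,val):
    W=c["world_from_camera"]; d=W[:3,:3]@np.array([(u-c["cx"])/c["fx"],-(v-c["cy"])/c["fy"],-1]); o=W[:3,3]
    return o+d*(val-o[axis])/d[axis]
def blobs(c,lo,hi,box):
    hsv=cv2.cvtColor(c["img"],cv2.COLOR_BGR2HSV); m=cv2.inRange(hsv,lo,hi)
    u0,v0,u1,v1=box; z=np.zeros_like(m); z[v0:v1,u0:u1]=m[v0:v1,u0:u1]
    n,l,s,ce=cv2.connectedComponentsWithStats(z); return [(s[i,4],ce[i].round(1)) for i in range(1,n) if s[i,4]>2]
E
python3 - <<'E'
from h import *
c=dict(np.load("d_scene.npz")); t=dict(np.load("d_top.npz"))
P=pts(c)
for nm,lo,hi in(("red",(0,170,110),(5,255,255)),("red2",(175,170,110),(180,255,255)),("orange",(6,200,170),(16,255,255))):
    for a,p in blobs(c,lo,hi,(215,130,290,215)): print(nm,a,p,ray(c,*p,2,.062).round(4),P[int(p[1]),int(p[0])].round(3))
    for a,p in blobs(t,lo,hi,(290,170,360,250)): print("top",nm,a,p,ray(t,*p,2,.062).round(4))
def proj(c,X):
    p=np.linalg.inv(c["world_from_camera"])@np.r_[X,1]; return (c["fx"]*p[0]/-p[2]+c["cx"]).round(1),(c["fy"]*-p[1]/-p[2]+c["cy"]).round(1)
print(proj(c,rodpt(0,.135)),proj(c,rodpt(0,.095)))
E
```

```text
(np.float64(245.7), np.float64(165.4)) (np.float64(235.7), np.float64(169.7))
```

Run:
```python
from h import *
c=dict(np.load("d_scene.npz"))
hsv=cv2.cvtColor(c["img"],cv2.COLOR_BGR2HSV)
w=hsv[155:176,228:256]; P=pts(c)
ys,xs=np.where((w[...,1]>150)&((w[...,0]<8)|(w[...,0]>172)))
for y,x in zip(ys,xs): print(x+228,y+155,w[y,x],P[y+155,x+228].round(3))
```

```text
244 164 [  7 154 223] [ 0.449 -0.225 -0.001]
245 164 [  6 176 229] [ 0.48  -0.163  0.069]
246 164 [  6 177 230] [ 0.477 -0.162  0.068]
245 165 [  5 173 231] [ 0.481 -0.161  0.066]
246 165 [  6 171 224] [ 0.478 -0.159  0.066]
```

Emit:
play_rows(steps=[[[5,30,20],0],[[12,65,40],0],[[20,95,70],0],[[28,115,105],0],[[28,119,140],0],[[28,119,175],0],[[28,119,210],0],[[28,119,240],0],[[28,119,265],0],[[28,119,280],0],[[28,119,285],0],[[28,119,285],0]], gripper=32, newtons=20)

```text
time: 10.68
eef_pos: [0.522, -0.1628, 0.0573]
eef_rot: [[1.0, -0.009, -0.002], [-0.009, -1.0, 0.001], [-0.002, -0.001, -1.0]]
ft_force: [0.4, 0.1, 0.2]
gripper_width: 0.0318
grasp_force: 0.0
```

Run:
```python
from h import *
o=snap("e")
print(env.sense()["eef_pos"])
s=o["scene"]["img"][100:220,170:320]; t=o["top"]["img"][130:250,250:400]
cv2.imwrite("pics/e.png",cv2.resize(np.hstack([s,t]),None,fx=2.6,fy=2.6))
```

```text
[ 0.52340954 -0.16358131  0.05960521]
```

View pics/e.png

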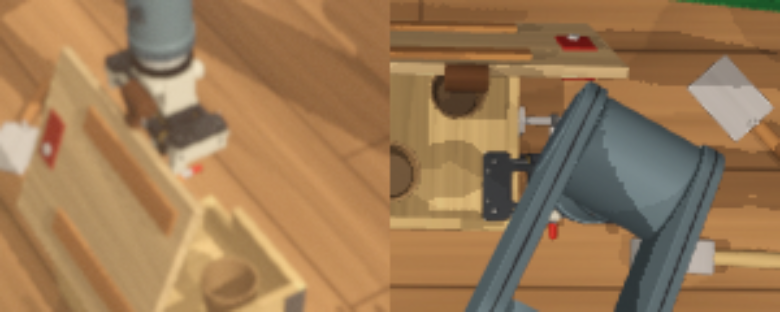

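The tool is over the rod, whose red end shows at top-crop pixel (553,230). I'll correct −5 mm in x, descend and pinch the disc.

Emit:
play_rows(steps=[[[-5,-1,10],0],[[-5,-1,25],0],[[-5,-1,40],0],[[-5,-1,52],0],[[-5,-1,60],0],[[-5,-1,65],0],[[-5,-1,65],0],[[-5,-1,65],0]])

```text
time: 11.45
eef_pos: [0.5179, -0.1624, -0.0055]
eef_rot: [[1.0, -0.009, 0.001], [-0.009, -1.0, -0.001], [0.001, 0.001, -1.0]]
ft_force: [-0.3, -0.4, 0.0]
gripper_width: 0.032
grasp_force: 0.0
```

Emit:
play_rows(steps=[[[0,0,0],0],[[0,0,0],0],[[0,0,0],0],[[0,0,0],0],[[0,0,0],0],[[0,0,0],0]], gripper=8, newtons=15)

```text
time: 11.95
eef_pos: [0.5177, -0.1643, -0.0055]
eef_rot: [[1.0, -0.009, 0.001], [-0.009, -1.0, -0.003], [0.001, 0.003, -1.0]]
ft_force: [-1.5, -7.0, -1.0]
gripper_width: 0.0141
grasp_force: 15.0
```

Run:
```python
from h import *
s=env.sense(); print(s["eef_pos"],s["gripper_width"],s["ft_force"])
f=lambda p:np.array([-.095*np.cos(p)-.010*np.sin(p), .095*np.sin(p)-.010*np.cos(p)])
for p in np.arange(0,1.42,.1).tolist()+[1.35,1.38]: print(round(p,2),((f(p)-f(0))*1000).round(1))
```

```text
[ 0.51773462 -0.16429621 -0.00552804] 0.014143704485024661 [-1.53326629 -6.9999361  -0.95472515]
0.0 [0. 0.]
0.1 [-0.5  9.5]
0.2 [-0.1 19.1]
0.3 [ 1.3 28.5]
0.4 [ 3.6 37.8]
0.5 [ 6.8 46.8]
0.6 [10.9 55.4]
0.7 [15.9 63.6]
0.8 [21.6 71.2]
0.9 [28.1 78.2]
1.0 [35.3 84.5]
1.1 [43.  90.1]
1.2 [51.3 94.9]
1.3 [60.  98.9]
1.4 [ 69.  101.9]
1.35 [ 64.4 100.5]
1.38 [ 67.2 101.4]
```

Emit:
play_rows(steps=[[[0,1,-3],0],[[0,2,-10],0],[[0,2,-19],0],[[1,2,-28],0],[[4,2,-38],0],[[7,2,-47],0],[[11,2,-55],0],[[16,2,-64],0],[[22,2,-71],0],[[28,2,-78],0],[[35,2,-84],0],[[35,2,-84],0]])

```text
time: 12.95
eef_pos: [0.5533, -0.1646, 0.0792]
eef_rot: [[1.0, -0.009, 0.001], [-0.009, -1.0, -0.0], [0.001, 0.0, -1.0]]
ft_force: [-1.6, -1.4, 3.1]
gripper_width: 0.0141
grasp_force: 15.0
```

Gentle. I'll continue slowly to about 1.38 and watch for contact with the lid.

Emit:
play_rows(steps=[[[4,0,-3],0],[[8,0,-6],0],[[12,0,-8],0],[[16,0,-10],0],[[20,0,-12],0],[[24,0,-14],0],[[27,0,-15],0],[[27,0,-15],0]])

```text
time: 13.62
eef_pos: [0.5801, -0.1648, 0.0929]
eef_rot: [[1.0, -0.009, 0.001], [-0.009, -1.0, -0.0], [0.001, 0.0, -1.0]]
ft_force: [-1.4, -3.8, 0.3]
gripper_width: 0.0141
grasp_force: 15.0
```

Emit:
play_rows(steps=[[[1,0,0],0],[[2,0,-1],0],[[3,0,-1],0],[[4,0,-1],0],[[5,0,-1],0],[[5,0,-2],0]])

```text
time: 14.12
eef_pos: [0.5842, -0.1647, 0.0943]
eef_rot: [[1.0, -0.009, -0.0], [-0.009, -1.0, 0.0], [-0.0, -0.0, -1.0]]
ft_force: [0.5, -5.1, -10.0]
gripper_width: 0.0139
grasp_force: 15.0
```

Emit:
play_rows(steps=[[[0,0,1],0],[[1,0,1],0],[[2,0,1],0],[[3,0,1],0],[[4,0,1],0],[[4,0,1],0]])

```text
time: 14.62
eef_pos: [0.5879, -0.1649, 0.0952]
eef_rot: [[1.0, -0.01, 0.0], [-0.01, -1.0, -0.0], [0.0, 0.0, -1.0]]
ft_force: [-11.1, -3.5, 5.7]
gripper_width: 0.0142
grasp_force: 15.0
```

Emit:
play_rows(steps=[[[-1,0,0],0],[[-1,0,0],0],[[-1,0,0],0]])

```text
time: 14.87
eef_pos: [0.5876, -0.1648, 0.0951]
eef_rot: [[1.0, -0.009, 0.002], [-0.009, -1.0, -0.001], [0.002, 0.001, -1.0]]
ft_force: [-6.0, -2.9, 6.0]
gripper_width: 0.0137
grasp_force: 15.0
```

Emit:
play_rows(steps=[[[0,0,0],0],[[0,0,0],0],[[0,0,0],0],[[0,0,0],0],[[0,0,0],0],[[0,0,0],0]], gripper=30)

```text
time: 15.37
eef_pos: [0.5877, -0.1645, 0.0949]
eef_rot: [[1.0, -0.01, 0.002], [-0.01, -1.0, 0.0], [0.002, -0.0, -1.0]]
ft_force: [-6.3, -3.1, 4.2]
gripper_width: 0.0301
grasp_force: 0.0
```

Emit:
play_rows(steps=[[[-10,0,0],0],[[-25,0,0],0],[[-45,0,0],0],[[-70,0,0],0],[[-95,0,0],0],[[-110,0,0],0],[[-110,0,0],0]])

```text
time: 15.95
eef_pos: [0.4751, -0.1621, 0.0939]
eef_rot: [[1.0, -0.01, -0.001], [-0.01, -1.0, 0.002], [-0.001, -0.002, -1.0]]
ft_force: [-1.1, 0.1, -1.3]
gripper_width: 0.0301
grasp_force: 0.0
```

Run:
```python
from h import *
o=snap("f")
print(env.sense()["eef_pos"])
s=o["scene"]["img"][100:220,170:320]; t=o["top"]["img"][130:250,250:400]
cv2.imwrite("pics/f.png",cv2.resize(np.hstack([s,t]),None,fx=2.6,fy=2.6))
def proj(c,X):
    p=np.linalg.inv(c["world_from_camera"])@np.r_[X,1]; return (c["fx"]*p[0]/-p[2]+c["cx"]).round(1),(c["fy"]*-p[1]/-p[2]+c["cy"]).round(1)
for ph in(0,1.35,1.4,1.45): print(ph,[proj(o[n],rodpt(ph,.135)) for n in o])
```

```text
[ 0.47818419 -0.16341527  0.09439386]
0 [(np.float64(245.7), np.float64(165.4)), (np.float64(312.4), np.float64(219.3))]
1.35 [(np.float64(216.1), np.float64(148.5)), (np.float64(319.6), np.float64(179.9))]
1.4 [(np.float64(214.3), np.float64(148.9)), (np.float64(319.7), np.float64(177.5))]
1.45 [(np.float64(212.3), np.float64(149.5)), (np.float64(319.8), np.float64(175.0))]
```

View pics/f.png

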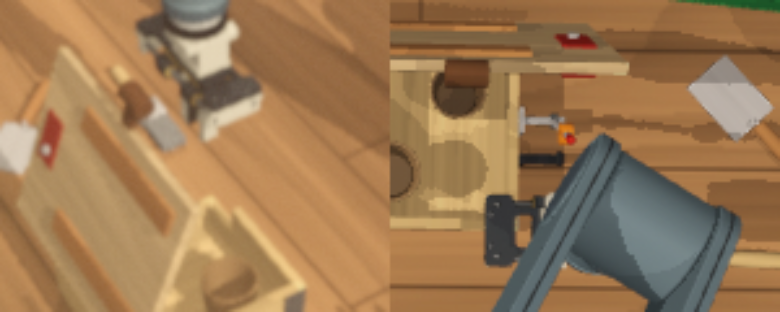

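Run:
```python
from h import *
t=imaging.camera("top"); c=dict(np.load("f_top.npz"))
from scipy.optimize import brentq
def proj(c,X):
    p=np.linalg.inv(c["world_from_camera"])@np.r_[X,1]; return (c["fx"]*p[0]/-p[2]+c["cx"]),(c["fy"]*-p[1]/-p[2]+c["cy"])
for cc in(c,t):
    hsv=cv2.cvtColor(cc["img"],cv2.COLOR_BGR2HSV);P=pts(cc)
    for nm,m in(("red",((hsv[...,0]<6)|(hsv[...,0]>174))&(hsv[...,1]>180)&(hsv[...,2]>110)),("or",(hsv[...,0]>8)&(hsv[...,0]<16)&(hsv[...,1]>190)&(hsv[...,2]>200))):
        z=np.zeros(m.shape,np.uint8); z[140:200,300:345]=m[140:200,300:345]
        n,l,s,ce=cv2.connectedComponentsWithStats(z)
        for i in range(1,n):
            if s[i,4]>2: print(nm,s[i],ce[i].round(1),np.nanmedian(P[l==i],0).round(4), P[l==i].min(0).round(3),P[l==i].max(0).round(3))
```

```text
red [314 144  15   5  21] [322. 147.] [ 0.6643 -0.1645  0.2444] [ 0.661 -0.177  0.204] [ 0.681 -0.147  0.248]
red [316 159  13   1  13] [322. 159.] [ 0.6341 -0.1634  0.2358] [ 0.634 -0.178  0.233] [ 0.635 -0.147  0.24 ]
red [318 182   3   4   9] [318.9 183.3] [ 0.5748 -0.1612  0.1926] [ 0.57  -0.164  0.191] [ 0.578 -0.159  0.197]
or [315 178   5   3   6] [316.8 178.8] [ 0.5901 -0.1594  0.1614] [ 0.586 -0.167  0.157] [ 0.592 -0.156  0.166]
or [315 183   3   2   3] [316.  183.7] [ 0.5757 -0.1584  0.1601] [ 0.576 -0.161  0.157] [ 0.579 -0.156  0.16 ]
red [314 144  15   5  21] [322. 147.] [ 0.6642 -0.1648  0.2447] [nan nan nan] [nan nan nan]
red [316 159  13   1  13] [322. 159.] [ 0.634  -0.1624  0.2359] [ 0.634 -0.179  0.233] [ 0.634 -0.147  0.239]
red [318 182   3   4   9] [318.9 183.3] [ 0.5742 -0.1613  0.1944] [ 0.57  -0.164  0.188] [ 0.578 -0.159  0.2  ]
or [315 178   5   3   6] [316.8 178.8] [ 0.5899 -0.1596  0.162 ] [ 0.586 -0.166  0.158] [ 0.593 -0.156  0.165]
or [315 183   3   2   3] [316.  183.7] [ 0.576  -0.1588  0.1583] [ 0.576 -0.161  0.157] [ 0.579 -0.156  0.162]
```

The rod stands by itself at about 1.3, and its red end is at (0.575, −0.161, 0.195). A full push under the lid would jam the flange, so I'll open wide and push only the disc's front edge with the outer part of the +y finger, keeping the tool axis outside the lid's edge.

Emit:
play_rows(steps=[[[0,20,0],0],[[0,45,1],0],[[0,62,2],0],[[0,67,3],0],[[0,67,3],0],[[10,67,3],0],[[25,67,3],0],[[40,67,3],0],[[55,67,3],0],[[65,67,3],0],[[72,67,3],0],[[72,67,3],0]], gripper=93)

```text
time: 17.1
eef_pos: [0.5501, -0.2305, 0.0906]
eef_rot: [[1.0, -0.008, 0.001], [-0.008, -1.0, 0.0], [0.001, -0.0, -1.0]]
ft_force: [0.5, -0.4, 0.1]
gripper_width: 0.0927
grasp_force: 0.0
```

Emit:
play_rows(steps=[[[4,0,0],0],[[8,0,0],0],[[12,0,0],0],[[16,0,0],0],[[20,0,0],0],[[24,0,0],0],[[27,0,0],0],[[30,0,0],0],[[30,0,0],0]])

```text
time: 17.85
eef_pos: [0.5792, -0.2317, 0.0907]
eef_rot: [[1.0, -0.009, 0.0], [-0.009, -1.0, -0.0], [0.0, 0.0, -1.0]]
ft_force: [0.1, 0.3, -0.0]
gripper_width: 0.093
grasp_force: 0.0
```

```bash
python3 -c "
from h import *
print({k:env.sense()[k] for k in('eef_pos','ft_force','moment')})"
```

```text
{'eef_pos': array([ 0.5791878 , -0.23170256,  0.09071861]), 'ft_force': array([ 0.06500311,  0.31532275, -0.04566862]), 'moment': array([ 0.03688304, -0.01096647,  0.0009299 ])}
```

Emit:
play_rows(steps=[[[2,0,0],0],[[4,0,0],0],[[6,0,0],0],[[8,0,0],0],[[10,0,0],0],[[12,0,0],0],[[14,0,0],0],[[14,0,0],0]])

```text
time: 18.52
eef_pos: [0.5908, -0.2316, 0.0901]
eef_rot: [[1.0, -0.009, -0.004], [-0.009, -1.0, 0.001], [-0.004, -0.001, -1.0]]
ft_force: [-7.3, 0.4, 0.6]
gripper_width: 0.093
grasp_force: 0.0
```

```bash
cat >> h.py <<'E'
def rodlook(tag):
    c=imaging.camera("top"); np.savez(tag+".npz",**c)
    hsv=cv2.cvtColor(c["img"],cv2.COLOR_BGR2HSV);P=pts(c)
    for nm,m in(("red",((hsv[...,0]<6)|(hsv[...,0]>174))&(hsv[...,1]>180)&(hsv[...,2]>110)),("or",(hsv[...,0]>8)&(hsv[...,0]<16)&(hsv[...,1]>190)&(hsv[...,2]>200))):
        z=np.zeros(m.shape,np.uint8); z[135:200,300:345]=m[135:200,300:345]
        n,l,s,ce=cv2.connectedComponentsWithStats(z)
        for i in range(1,n):
            if s[i,4]>2: print(nm,s[i],ce[i].round(1),np.nanmedian(P[l==i],0).round(4))
    s=env.sense(); print(s["eef_pos"],s["ft_force"])
E
python3 -c "
from h import *
rodlook('g')"
```

```text
red [314 144  15   5  21] [322. 147.] [ 0.6641 -0.1639  0.2454]
red [318 159  10   1  10] [322.5 159. ] [ 0.634  -0.1642  0.2367]
[ 0.59084695 -0.23155319  0.09015821] [-6.81929818 -0.4099971   0.29289943]
```

Emit:
play_rows(steps=[[[-10,0,0],0],[[-30,0,0],0],[[-60,0,0],0],[[-90,0,0],0],[[-115,0,0],0],[[-120,0,0],0]])

```text
time: 19.07
eef_pos: [0.4692, -0.2299, 0.0906]
eef_rot: [[1.0, -0.01, -0.002], [-0.01, -1.0, 0.001], [-0.002, -0.001, -1.0]]
ft_force: [0.6, -0.4, 0.3]
gripper_width: 0.0936
grasp_force: 0.0
```

```bash
python3 -c "
from h import *
rodlook('g2')"
```

```text
red [314 144  15   5  21] [322. 147.] [ 0.6644 -0.1641  0.2445]
red [316 159  13   1  13] [322. 159.] [ 0.6342 -0.1624  0.235 ]
red [318 168   4   3   9] [319.3 169.1] [ 0.6127 -0.1608  0.1994]
or [316 169   1   3   3] [316. 170.] [ 0.6146 -0.1576  0.1662]
or [316 174   4   1   4] [317.5 174. ] [ 0.6036 -0.162   0.1641]
[ 0.47046132 -0.23034176  0.0909556 ] [-0.15287334  0.19730438 -0.47579941]
```

The rod end has moved to x ≈ 0.613, about 1.57 rad. To push it further safely, I'll lower the tool so the gripper body's end face, which clears the lid and catch, nudges the disc itself.

Emit:
play_rows(steps=[[[0,8,10],0],[[0,18,30],0],[[0,24,50],0],[[0,24,68],0],[[0,24,75],0],[[15,24,75],0],[[35,24,75],0],[[55,24,75],0],[[70,24,75],0],[[80,24,75],0],[[85,24,75],0],[[85,24,75],0]])

```text
time: 20.12
eef_pos: [0.5586, -0.2555, 0.0154]
eef_rot: [[1.0, -0.008, 0.0], [-0.008, -1.0, -0.0], [0.0, 0.0, -1.0]]
ft_force: [-0.1, 0.3, -0.0]
gripper_width: 0.0931
grasp_force: 0.0
```

Emit:
play_rows(steps=[[[2,0,0],0],[[4,0,0],0],[[6,0,0],0],[[8,0,0],0],[[10,0,0],0],[[12,0,0],0],[[14,0,0],0],[[15,0,0],0],[[15,0,0],0]])

```text
time: 20.87
eef_pos: [0.5726, -0.2556, 0.0158]
eef_rot: [[1.0, -0.009, 0.0], [-0.009, -1.0, -0.0], [0.0, 0.0, -1.0]]
ft_force: [-0.1, 0.4, -0.4]
gripper_width: 0.0929
grasp_force: 0.0
```

```bash
python3 -c "
from h import *
rodlook('i')"
```

```text
red [314 144  15   5  21] [322. 147.] [ 0.6643 -0.1643  0.2444]
red [317 159  12   1  12] [322.5 159. ] [ 0.6341 -0.1642  0.2357]
red [318 164   4   4  11] [319.2 165.5] [ 0.6237 -0.1609  0.1983]
or [316 168   5   4  10] [317.6 169.9] [ 0.6143 -0.1618  0.1678]
[ 0.57247109 -0.25561048  0.01578466] [ 0.26380934 -0.80864719  0.28511732]
```

The rod end has moved to x ≈ 0.624. That puts the rod at about 1.65 rad and the end about 139 mm from the hinge, inside the slot range for every catch setting. I'll back off, go up and return to the pull.

Emit:
play_rows(steps=[[[-10,0,0],0],[[-35,0,0],0],[[-65,0,-5],0],[[-90,0,-25],0],[[-100,0,-60],0],[[-100,-10,-100],0],[[-100,-30,-140],0],[[-100,-55,-180],0],[[-100,-85,-220],0],[[-100,-120,-260],0],[[-95,-150,-295],0],[[-85,-180,-325],0]], gripper=75)

```text
time: 21.92
eef_pos: [0.4818, -0.0969, 0.3179]
eef_rot: [[1.0, -0.01, 0.001], [-0.01, -1.0, -0.001], [0.001, 0.001, -1.0]]
ft_force: [1.6, -1.3, -1.1]
gripper_width: 0.0754
grasp_force: 0.0
```

Emit:
play_rows(steps=[[[0,-5,-5],0],[[0,-10,-10],0],[[0,-10,-10],0],[[0,-10,-10],0]])

```text
time: 22.25
eef_pos: [0.4825, -0.0884, 0.3243]
eef_rot: [[1.0, -0.01, -0.002], [-0.01, -1.0, 0.0], [-0.002, -0.0, -1.0]]
ft_force: [-0.3, 0.0, 0.9]
gripper_width: 0.0749
grasp_force: 0.0
```

Run:
```python
from h import *
rodlook('j')
c=dict(np.load('j.npz'));P=pts(c);im=c["img"]
m=(P[...,2]>.325)&(P[...,2]<.365)&(P[...,0]>.58)&(P[...,0]<.66)&(P[...,1]>-.08)&(P[...,1]<-.0)
print(m.sum(),np.nanmedian(P[m],0),P[m].min(0),P[m].max(0))
c=imaging.camera("scene");P=pts(c)
m=(P[...,2]>.315)&(P[...,2]<.365)&(P[...,0]>.58)&(P[...,0]<.66)&(P[...,1]>-.08)&(P[...,1]<-.0)
print(m.sum(),np.nanmedian(P[m],0),P[m].min(0),P[m].max(0))
```

```text
red [316 147  13   2  18] [323.1 147.3] [ 0.6642 -0.1668  0.2449]
red [316 159  13   1  13] [322. 159.] [ 0.6342 -0.1629  0.2352]
red [318 164   4   4  11] [319.2 165.5] [ 0.6234 -0.161   0.1976]
[ 0.48240109 -0.08864277  0.32399527] [-1.01036027 -0.64465552  0.05994267]
187 [ 0.61527853 -0.04245019  0.35114808] [ 0.6044683  -0.06196976  0.33933032] [ 0.62934915 -0.02357476  0.35670889]
180 [ 0.62381212 -0.03827357  0.3477963 ] [ 0.6055503  -0.07638195  0.31517827] [ 0.63688159 -0.00832642  0.35752449]
```

Emit:
play_rows(steps=[[[10,-10,-10],0],[[35,-25,-15],0],[[65,-38,-15],0],[[95,-44,-15],0],[[120,-44,-15],0],[[133,-44,-15],0],[[136,-44,-10],0],[[136,-44,5],0],[[136,-44,20],0],[[136,-44,32],0],[[136,-44,40],0],[[136,-44,40],0]])

```text
time: 23.35
eef_pos: [0.6179, -0.0457, 0.2829]
eef_rot: [[1.0, -0.01, -0.005], [-0.01, -1.0, 0.001], [-0.005, -0.001, -1.0]]
ft_force: [0.5, -0.0, 0.5]
gripper_width: 0.0753
grasp_force: 0.0
```

Emit:
play_rows(steps=[[[0,0,0],0],[[0,0,0],0],[[0,0,0],0],[[0,0,0],0],[[0,0,0],0],[[0,0,0],0],[[0,0,0],0],[[0,0,0],0]], gripper=32, newtons=25)

```text
time: 24.02
eef_pos: [0.6199, -0.0453, 0.2863]
eef_rot: [[1.0, -0.009, 0.001], [-0.009, -1.0, -0.0], [0.001, 0.0, -1.0]]
ft_force: [-1.0, -0.1, 1.7]
gripper_width: 0.0399
grasp_force: 25.0
```

Run:
```python
from h import *
s=env.sense();print(s["eef_pos"],s["gripper_width"],s["grasp_force"],s["ft_force"])
g=s["eef_pos"]+[0,0,.039+.0188]; d=g-H; r=np.hypot(d@e1,d[2]); th=np.arctan2(d[2],-(d@e1)); print("r",r,"th",th-np.arctan2(.006,.268))
a=np.arctan2(.006,.268)
for t in np.arange(1.18,.74,-.04):
    print(round(t,2),((handle(t)-handle(1.18))*1000).round(1))
```

```text
[ 0.61991637 -0.04525642  0.28630493] 0.039895897394452734 25.000405311584473 [-0.99110234 -0.09621868  1.73526135]
r 0.27096927789943953 th 1.1937469680113
1.18 [0. 0. 0.]
1.14 [-9.9  0.1 -4.1]
1.1 [-19.7   0.2  -8.5]
1.06 [-29.2   0.3 -13.4]
1.02 [-38.6   0.3 -18.6]
0.98 [-47.8   0.4 -24.2]
0.94 [-56.7   0.5 -30.1]
0.9 [-65.3   0.6 -36.4]
0.86 [-73.8   0.7 -43.1]
0.82 [-81.9   0.7 -50. ]
0.78 [-89.8   0.8 -57.3]
```

Emit:
play_rows(steps=[[[-5,0,2],0],[[-10,0,4],0],[[-15,0,6],0],[[-20,0,9],0],[[-25,0,11],0],[[-29,0,13],0],[[-34,0,16],0],[[-39,0,19],0],[[-43,0,21],0],[[-48,0,24],0],[[-48,0,24],0]])

```text
time: 24.93
eef_pos: [0.5699, -0.0448, 0.2615]
eef_rot: [[1.0, -0.009, -0.002], [-0.009, -1.0, -0.0], [-0.002, 0.0, -1.0]]
ft_force: [-4.5, 0.3, 4.3]
gripper_width: 0.0397
grasp_force: 25.0
```

Run:
```python
from h import *
rodlook('k')
```

```text
[ 0.57006765 -0.04475173  0.26158224] [-4.97036555  0.03410227  5.13161697]
```

Emit:
play_rows(steps=[[[-2,0,1],0],[[-4,0,3],0],[[-6,0,4],0],[[-9,0,6],0],[[-9,0,6],0],[[-9,0,6],0]])

```text
time: 25.48
eef_pos: [0.562, -0.0447, 0.256]
eef_rot: [[1.0, -0.009, -0.001], [-0.009, -1.0, -0.0], [-0.001, 0.0, -1.0]]
ft_force: [-4.4, 0.2, 6.1]
gripper_width: 0.0399
grasp_force: 25.0
```

Emit:
play_rows(steps=[[[-2,0,1],0],[[-4,0,3],0],[[-6,0,4],0],[[-8,0,6],0],[[-8,0,6],0],[[-8,0,6],0]])

```text
time: 25.98
eef_pos: [0.5539, -0.0446, 0.2501]
eef_rot: [[1.0, -0.009, -0.002], [-0.009, -1.0, -0.0], [-0.002, 0.0, -1.0]]
ft_force: [-5.9, 0.3, 6.9]
gripper_width: 0.0397
grasp_force: 25.0
```

Emit:
play_rows(steps=[[[-2,0,-1],0],[[-3,0,-1],0],[[-5,0,1],0],[[-7,0,2],0],[[-7,0,2],0],[[-7,0,2],0]])

```text
time: 26.48
eef_pos: [0.5484, -0.0445, 0.2463]
eef_rot: [[1.0, -0.009, -0.0], [-0.009, -1.0, 0.001], [-0.0, -0.001, -1.0]]
ft_force: [6.2, -0.6, -7.9]
gripper_width: 0.0401
grasp_force: 25.0
```

```bash
cat >> h.py <<'E'
def lid():
    s=env.sense(); g=s["eef_pos"]+[0,0,.0578]; d=g-H; th=np.arctan2(d[2],-(d@e1))-np.arctan2(.006,.268)
    f=s["ft_force"]; print("th %.3f r %.4f"%(th,np.hypot(d@e1,d[2])),"f rad %.1f down-tang %.1f"%(f@np.array([-np.cos(th),0,np.sin(th)]),f@np.array([-np.sin(th),0,-np.cos(th)])),s["eef_pos"].round(4),f.round(1))
E
python3 -c "
from h import *
lid(); rodlook('l')"
```

```text
th 0.890 r 0.2707 f rad -10.1 down-tang 0.2 [ 0.5484 -0.0445  0.2463] [ 6.2 -0.6 -7.9]
[ 0.54836408 -0.04452382  0.24624839] [ 5.25478164  1.21442593 -7.90156854]
```

Emit:
play_rows(steps=[[[-1,0,2],0],[[-2,0,3],0],[[-4,0,4],0],[[-6,0,6],0],[[-6,0,6],0],[[-6,0,6],0]])

```text
time: 27.03
eef_pos: [0.5415, -0.0445, 0.2411]
eef_rot: [[1.0, -0.009, -0.001], [-0.009, -1.0, 0.0], [-0.001, -0.0, -1.0]]
ft_force: [4.9, 0.2, -8.7]
gripper_width: 0.0397
grasp_force: 25.0
```

```bash
python3 -c "
from h import *
lid()"
```

```text
th 0.858 r 0.2709 f rad -9.8 down-tang 1.9 [ 0.5415 -0.0445  0.2411] [ 4.9  0.2 -8.7]
```

Emit:
play_rows(steps=[[[-2,0,2],0],[[-3,0,3],0],[[-4,0,5],0],[[-5,0,6],0],[[-5,0,6],0],[[-5,0,6],0]])

```text
time: 27.53
eef_pos: [0.5357, -0.0445, 0.2362]
eef_rot: [[1.0, -0.009, -0.002], [-0.009, -1.0, -0.0], [-0.002, 0.0, -1.0]]
ft_force: [-4.0, 0.2, 2.3]
gripper_width: 0.0398
grasp_force: 25.0
```

```bash
python3 -c "
from h import *
lid(); rodlook('m')"
```

```text
th 0.830 r 0.2710 f rad 4.4 down-tang 1.4 [ 0.5357 -0.0445  0.2362] [-4.   0.2  2.3]
red [321 156   4   1   4] [322.5 156. ] [ 0.653  -0.1747  0.1753]
[ 0.53568793 -0.04448193  0.23620553] [-4.08351076  0.10078361  4.36761699]
```

Emit:
play_rows(steps=[[[-1,0,1],0],[[-2,0,2],0],[[-3,0,3],0],[[-4,0,4],0],[[-4,0,4],0],[[-4,0,4],0]])

```text
time: 28.08
eef_pos: [0.5337, -0.0445, 0.2342]
eef_rot: [[1.0, -0.009, 0.004], [-0.009, -1.0, -0.001], [0.004, 0.001, -1.0]]
ft_force: [-3.4, 2.3, 11.5]
gripper_width: 0.0399
grasp_force: 25.0
```

```bash
python3 -c "
from h import *
lid()"
```

```text
th 0.820 r 0.2708 f rad 10.7 down-tang -5.4 [ 0.5337 -0.0445  0.2342] [-3.4  2.3 11.5]
```

Emit:
play_rows(steps=[[[-1,0,1],0],[[-2,0,1],0],[[-2,0,1],0],[[-2,0,1],0]])

```text
time: 28.42
eef_pos: [0.5335, -0.0445, 0.2338]
eef_rot: [[1.0, -0.009, 0.008], [-0.009, -1.0, -0.001], [0.008, 0.001, -1.0]]
ft_force: [1.6, 1.5, 11.1]
gripper_width: 0.04
grasp_force: 25.0
```

```bash
python3 -c "
from h import *
lid(); rodlook('n'); o=snap('n')
s=o['scene']['img'][90:210,170:320]; t=o['top']['img'][130:250,250:400]
cv2.imwrite('pics/n.png',cv2.resize(np.hstack([s,t]),None,fx=2.6,fy=2.6))"
```

```text
th 0.818 r 0.2706 f rad 7.0 down-tang -8.8 [ 0.5335 -0.0445  0.2338] [ 1.6  1.5 11.1]
red [313 156   6   5  18] [314.8 157.4] [ 0.6498 -0.1526  0.1761]
red [318 156   7   7  18] [322.  159.6] [ 0.6392 -0.1721  0.1882]
[ 0.53350702 -0.04446736  0.23382878] [ 0.86895261  1.81473369 11.12395279]
```

View pics/n.png

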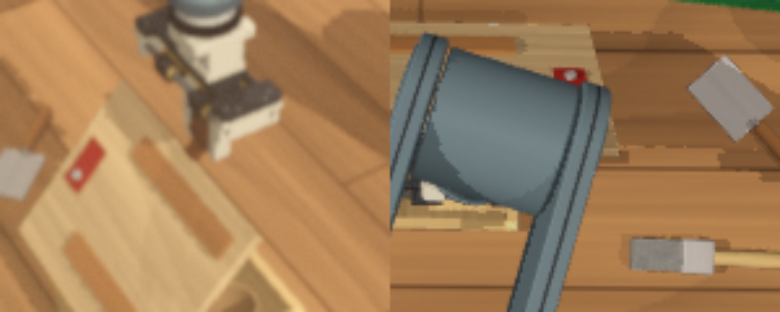

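The lid now rests firmly at 0.818 rad and carries about 9 N of downward push. That is inside the propped range, and the red plate is at scene-crop pixel (85,165). I'll ease off the push, then open.

Emit:
play_rows(steps=[[[1,0,-1],0],[[2,0,-1],0],[[2,0,-1],0],[[2,0,-1],0]])

```text
time: 28.9
eef_pos: [0.5337, -0.0445, 0.2342]
eef_rot: [[1.0, -0.009, 0.004], [-0.009, -1.0, -0.001], [0.004, 0.001, -1.0]]
ft_force: [-2.5, 0.9, 11.6]
gripper_width: 0.0398
grasp_force: 25.0
```

Emit:
play_rows(steps=[[[0,0,0],0],[[0,0,0],0],[[0,0,0],0],[[0,0,0],0]], gripper=46)

```text
time: 29.23
eef_pos: [0.5326, -0.0444, 0.2314]
eef_rot: [[1.0, -0.009, -0.001], [-0.009, -1.0, 0.0], [-0.001, -0.0, -1.0]]
ft_force: [0.3, -0.5, -0.8]
gripper_width: 0.046
grasp_force: 0.0
```

```bash
python3 -c "
from h import *
lid(); print(env.sense()['gripper_width'],env.sense()['grasp_force'])"
```

```text
th 0.809 r 0.2694 f rad -0.7 down-tang 0.3 [ 0.5326 -0.0444  0.2314] [ 0.3 -0.5 -0.8]
0.04600072716347781 0.0
```

Released. I'll open wider, lift straight off, retreat and check.

Emit:
play_rows(steps=[[[0,0,0],0],[[0,0,0],0],[[0,0,0],0],[[0,0,0],0],[[0,0,-15],0],[[0,0,-40],0],[[-5,0,-70],0],[[-25,0,-80],0],[[-55,0,-85],0],[[-85,0,-85],0],[[-105,0,-85],0],[[-105,0,-85],0]], gripper=75)

```text
time: 30.23
eef_pos: [0.4249, -0.043, 0.3178]
eef_rot: [[1.0, -0.01, 0.001], [-0.01, -1.0, -0.001], [0.001, 0.001, -1.0]]
ft_force: [-0.0, -0.4, 0.8]
gripper_width: 0.0748
grasp_force: 0.0
```

Emit:
play_rows(steps=[[[-10,-20,0],0],[[-20,-50,0],0],[[-30,-85,0],0],[[-40,-120,0],0],[[-50,-150,0],0],[[-50,-165,0],0],[[-50,-165,0],0],[[-50,-165,0],0]])

```text
time: 30.9
eef_pos: [0.3796, 0.1225, 0.3169]
eef_rot: [[1.0, -0.007, 0.0], [-0.007, -1.0, -0.0], [0.0, 0.0, -1.0]]
ft_force: [0.4, -0.1, -0.3]
gripper_width: 0.0753
grasp_force: 0.0
```

Run:
```python
from h import *
o=snap("z"); P=pts(o["scene"]); m=(P[...,2]>.11)&(P[...,2]<.25)&(P[...,0]>.52)&(P[...,0]<.73)&(P[...,1]>-.2)&(P[...,1]<.1)
Q=P[m]
for _ in range(3): k=np.polyfit(Q[:,0],Q[:,2],1); Q=Q[abs(Q[:,2]-np.polyval(k,Q[:,0]))<.01]
print(len(Q),"lid",np.arctan(-k[0]),env.sense()["ft_force"])
s=o["scene"]["img"][80:230,130:320]; t=o["top"]["img"][120:270,200:390]
cv2.imwrite("pics/z.png",cv2.resize(np.hstack([s,t]),None,fx=2.1,fy=2.1))
```

```text
4275 lid 0.8157333484378635 [0.43905929 0.68335107 0.39031139]
```

View pics/z.png

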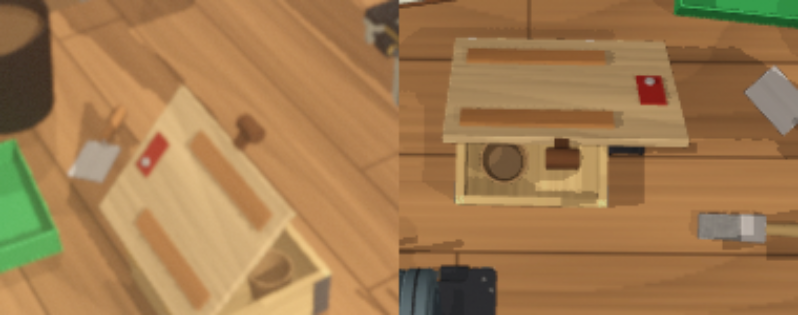

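The lid stands propped at 0.816 rad with the pull at top-crop pixel (562,155). The cups and tools have not moved and the robot is clear.

```bash
python3 -c "
from bench import env
print(env.close_job())"
```

```text
the job is handed in; nothing more can be done
None
```

The job is handed in: the rod holds the lid half open at about 0.82 rad, which matches its end standing at the slot's outer stop (felt, not seen), and the cups and tools in view have not moved.

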